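# Clamp the front light in its bench jig

### The arm

A 6-joint arm with a two-finger parallel gripper is mounted at the origin on the work surface. World frame = base frame: x ahead of the robot, y to its left, z up, the work surface at z = 0. Lengths are in m, angles in rad, forces in N, time in s.
With the tool pointing down it reaches from about 0.35 to 0.85 m from the base axis. Payload 8.1 kg.
Tool frame: the origin (TCP) lies on the centre line of the jaws, within the pads' length; the fingertips stand 17 mm ahead of it and the grasp point (between the pads) lies 2 mm behind it; z points along the fingers, y is the line along which they close (so a half turn about z gives the same grasp; the last joint's range is limited). The gripper opens to 93 mm and grips with 3 to 60 N. Pads are 15 mm wide; open, the fingers measure 128 mm over their backs; the gripper's body (75 mm by 188 mm) begins 65 mm behind the grasp point.
Start: joints at [1.033, 0.13, 1.488, -0, 1.523, -0.085], TCP at [0.262, 0.54, 0.236] pointing down, gripper open.
Joint ranges: [-2.96, 2.96], [-0.89, 2.26], [0.02, 2.5], [-1.34, 4.48], [0, 2.73], [-2.66, 2.66]. Speed limits (rad/s): [2.39, 2.39, 2.79, 3.14, 3.14, 3.14].

### API

Orientations are given as a rotation vector (axis times angle).
In Python, from plant import status, eyes, robot gives the robot as it stands. The module is installed in compiled form; this text tells all that it offers.
- The arm moves only by the tool servo_tool, never from a script. Its argument "plan" is text: rows parted by semicolons, each of 4 numbers parted by spaces: the shift along the tool's x, y, z in m, then the turn about the tool's z in degrees. A call has 1 to 12 rows; each row is the pose to reach, as a shift and turn from the pose commanded when the call began, along the tool's axes at that moment; what a row does not reach only later rows make up. A row lasts 1/12 s, in which the tool goes at most 41.7 mm and 7.16 degrees, less where a joint would pass 70% of its speed; a pose out of reach is approached as far as the arm can. A call with a gripper value outside its range is refused whole. "grip" is the closure, from -1 (fully open) to 1 (shut), set as the call begins (left out, the last holds). The fingers move at their own pace and stop on an object; "grip_force" is the grip in N (left out, the last holds). Time passes only in rows, so rows that repeat a pose let the fingers close. It gives the time, the measured TCP pose, the force, the opening and the grip force at its end, in the units of the state.
- status.read_state(): the state, without advancing time (a new reading comes with each control period).
- eyes.read_camera(name): name is "side" or "top"; returns a dict with "image" (400x640x3 uint8, blue, green, red), "fovy" (degrees; the focal length in pixels is half the picture's height over the tangent of half this angle, whatever the lens; pixels are square), "cx", "cy" (the principal point, pixels), "world_from_camera" (4x4, takes a point from camera to world coordinates). Camera axes: x right, y down, z forward; pixel columns grow to the right and rows downward; lengths in m; the calibration is good to about 2 mm. A picture is of the moment at which its call begins. There is no depth.
- robot.close_job(): hands the job in; it is judged then, once.
The state is a dict: "t": time; "q": joint angles; "dq": joint speeds; "joint_torque": joint torques, N m; "tool_pos": TCP position; "orientation": TCP orientation; "force": force on the tool from outside, world axes, zero at the start; "wrist_torque": the same for the moment, N m; "opening": finger opening in m; "gripper_force": force on a finger pad.
Only numpy, scipy, OpenCV 4.12 (cv2) and the standard library are available. Lean on these libraries where they do the work, as an engineer would, in place of code of your own. Each camera call takes 0.05 s, during which the arm holds its last target. There are 200 camera calls.

### The job

Push the blue front light along the channel of its bench jig until it sits fully home against the stop, then flip the red toggle lever over towards the light, past its centre, so that it snaps across and its rubber pad holds the light down. Only push with the fingers: do not pick up or tip the light, and leave everything else on the bench where it stands. Finish with the hand clear.

Things in the scene. Friction and masses are not known exactly. Their poses are not given: they have to be found in the camera images.
- jig: Fixed jig on the bench: aluminium plate 260 x 110 x 12 mm. Origin on the bench below the middle of the stop's front face; +x runs along the channel to the stop and on to the clamp, z up. Plate: x -165 to +95, y +-55 mm. Two black guide rails (x -158 to -3 mm, top at z 24 mm) leave a channel 41 mm wide centred on y = 0.
- stop (a point): Middle of the black stop's front face, at jig x = 0, z 24 mm. The stop is 12 mm thick, 57 mm wide, its top at z 34 mm. Axes as the jig's.
- pivot (a point): Middle of the lever's pivot, jig x 35, y 0, z 62 mm, axis along jig y, between two steel cheeks (jig x 15 to 65 mm, y +-22 mm, top at z 68 mm). Nothing but lever and arm stands above the cheeks. Axes as the jig's.
- light: Blue plastic bicycle front light, a block 64 (x) x 34 (y) x 36 (z) mm, about 0.12 kg, loose in the jig's channel, 40 to 75 mm short of the stop at the start. Origin: centre of its underside, 12 mm above the bench. +x is its plain rear end, facing the stop; -x its flat lens end, to be pushed. Fully home: origin at jig x = -32 mm; top 48 mm above the bench.
- toggle (a joint): Angle (rad) of lever and hold-down arm, one rigid part. 0 = open: lever leans 0.6 rad from upright to jig +x (away from the light), arm raised. Grows as the lever is pushed to jig -x; dead centre about 0.57 (upright), then a spring snaps it to about 1.2 = closed: leaning 0.6 rad over the light, pad on the light's top. Before centre it springs back. About 5 N at the tip moves it.
- lever_tip (a point): Centre of the red ball (radius 11 mm) at the lever's end, 100 mm from the pivot. Below it a red sleeve of radius 9 mm down to 45 mm from the pivot, then a steel rod of radius 5 mm. In the jig's frame the ball is at x 91, y 0, z 145 mm open; x -21, z 145 mm closed.
- pad: Black rubber pad, 18 mm across, under the end of the hold-down arm, 57 mm from the pivot. It gives about 1 mm under load. Origin: middle of its lower face. Closed, the pad rests on the light's top at jig x = -22 mm. Open, arm and pad are raised over the stop, top at about z 130 mm.
- wrench: Chrome torque wrench lying on the bench, 350 mm long along its x, up to 34 mm high, loose bystander. Origin on the bench near mid-length.
- grip: White silicone handlebar grip lying on the bench, 120 mm along its x, 32 mm in diameter, loose bystander beside the jig. Origin under its middle.
- pump_head: Aluminium pump head standing on the bench, 38 mm in diameter, 50 mm high, with a small lever reaching 40 mm to its +x and a brass nozzle 37 mm to -x; loose bystander beside the jig. Origin under its middle.
- oil: Oil bottle with red cap, 48 mm in diameter, 130 mm high, loose bystander. Origin under its middle.
- mug: Blue mug, 80 mm in diameter, 90 mm high, loose bystander. Origin under its middle.
- driver: Red-handled screwdriver, some 200 mm long, lying on the bench along its x, loose bystander.
There are look-alikes about, which are no part of the job. Leave any green, orange or turquoise look-alike of the light alone.

How it is judged:
By the outcome, as a careful person would: the job done as asked, in the order asked, and still so for the second after the job is handed in, with the robot touching nothing.
It also fails if it takes over 48 s, if anything falls off the work surface, if the arm or the gripper's body presses on something with over 40 N, if the wrist force passes 120 N, or if a joint passes its speed limit or range.

## Working session

There is one attempt and no reset: what is moved stays moved. The work goes in short steps, Python scripts to look and compute and a tool call to move; the robot and the scene stay as the last step left them, time stands still between calls to the robot, and variables do not carry over. Pictures are saved under pics/ and viewed, at most 10 in all, crops included, and the job is handed in when it is done.

Besides the shell and the picture viewer there is one more tool, called after "Call:" as a command line: name --argument value ..., lists and objects as JSON in quotes. servo_tool: Moves the arm, as the interface text tells. Its arguments: {"type":"object","properties":{"plan":{"type":"string"},"grip":{"type":"number"},"grip_force":{"type":"number"}},"required":["plan"]}

```bash
mkdir -p pics
cat > h.py <<'E'
import numpy as np, cv2
from plant import status, eyes, robot
def cam(n):
    c=eyes.read_camera(n); c['f']=c['image'].shape[0]/2/np.tan(np.radians(c['fovy'])/2); return c
def ray(c,u,v):
    T=c['world_from_camera']; d=T[:3,:3]@np.array([(u-c['cx'])/c['f'],(v-c['cy'])/c['f'],1]); return T[:3,3],d
def plane(c,u,v,z):
    o,d=ray(c,u,v); return o+d*(z-o[2])/d[2]
def proj(c,p):
    T=c['world_from_camera']; q=T[:3,:3].T@(np.asarray(p)-T[:3,3]); return q[:2]/q[2]*c['f']+[c['cx'],c['cy']]
E
python3 - <<'E'
from h import *
s=status.read_state(); print({k:np.round(v,3) for k,v in s.items()})
for n in('top','side'):
    c=cam(n); cv2.imwrite(f'pics/{n}0.png',c['image']); print(n,c['f'],c['cx'],c['cy'],np.round(c['world_from_camera'],3))
E
```

```text
{'t': np.float64(0.0), 'q': array([ 1.033,  0.131,  1.489, -0.   ,  1.523, -0.085]), 'dq': array([ 0.001, -0.   ,  0.001,  0.001, -0.001,  0.   ]), 'joint_torque': array([-2.0000e-03, -5.5984e+01, -4.9176e+01,  7.7000e-02,  3.5000e-02,
       -0.0000e+00]), 'tool_pos': array([0.262, 0.539, 0.235]), 'orientation': array([-7.050e-01, -3.061e+00,  3.000e-03]), 'force': array([0.62 , 0.086, 0.571]), 'wrist_torque': array([-0.005, -0.013, -0.026]), 'gripper_force': np.float64(0.0), 'opening': np.float64(0.093)}
top 491.69563179239304 323.93309197195094 199.53249591334972 [[-0.016 -0.997  0.074  0.45 ]
 [-1.     0.016  0.007 -0.034]
 [-0.008 -0.074 -0.997  1.599]
 [ 0.     0.     0.     1.   ]]
side 490.46335102593696 321.61584133022797 188.96752847878923 [[ 0.872 -0.317  0.373  0.083]
 [-0.49  -0.559  0.669 -0.866]
 [-0.003 -0.766 -0.643  0.931]
 [ 0.     0.     0.     1.   ]]
```

View pics/top0.png

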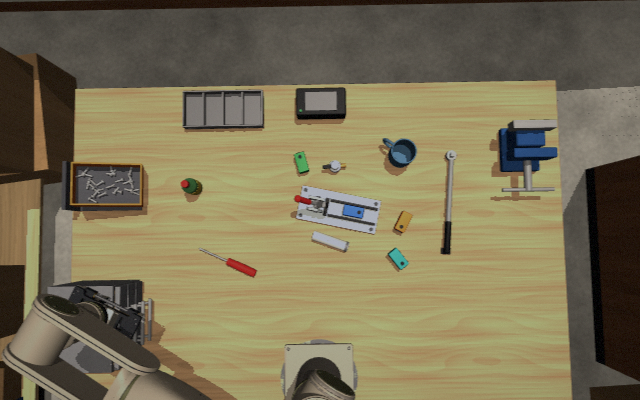

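View pics/side0.png

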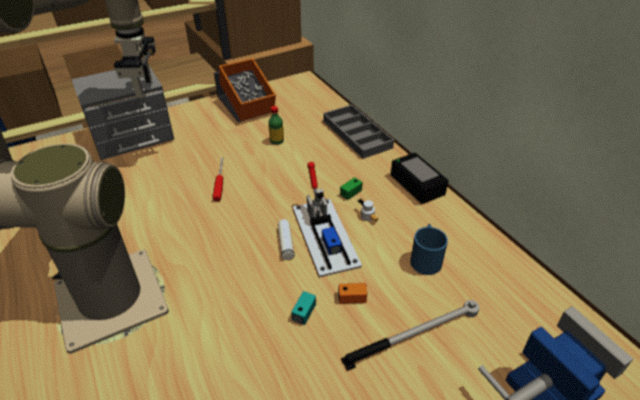

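Top view: the blue light sits in the jig channel at (353,211). Things that could be taken for it are green (302,162), orange (403,221), turquoise (398,259), and the blue mug (401,152) and vise (525,150). I choose the blue one between the black rails. The red lever ball is at about (298,199), so jig +x points left in the image. Next I'll measure it and check the choice in a crop.

```bash
cat > m.py <<'E'
from h import *
def blob(c,lo,hi,box):
    u0,v0,u1,v1=box; m=np.zeros(c['image'].shape[:2],np.uint8)
    m[v0:v1,u0:u1]=cv2.inRange(cv2.cvtColor(c['image'],cv2.COLOR_BGR2HSV),lo,hi)[v0:v1,u0:u1]
    k=max(cv2.findContours(m,cv2.RETR_EXTERNAL,cv2.CHAIN_APPROX_NONE)[0],key=cv2.contourArea); return k,m
E
python3 - <<'E'
from m import *
c=cam('top'); im=c['image']
k,m=blob(c,(0,0,95),(179,55,255),(290,180,388,240))
k=cv2.convexHull(k); r=cv2.minAreaRect(k); b=cv2.boxPoints(r)
P=np.array([plane(c,*p,.012) for p in b]); print('plate px',r,'\n',np.round(P,4))
print('sides',np.linalg.norm(P-np.roll(P,1,0),axis=1).round(4),'centre',P.mean(0).round(4))
kl,ml=blob(c,(100,110,60),(125,255,255),(330,195,375,225))
rl=cv2.minAreaRect(kl); Q=np.array([plane(c,*p,.048) for p in cv2.boxPoints(rl)])
print('light',rl,Q.round(4),np.linalg.norm(Q-np.roll(Q,1,0),axis=1).round(4),Q.mean(0).round(4))
cr=cv2.resize(im[175:245,285:395],None,fx=7,fy=7,interpolation=cv2.INTER_CUBIC)
for bb,col in((b,(0,255,0)),(cv2.boxPoints(rl),(0,255,255))):
    cv2.polylines(cr,[np.int32((bb-[285,175]+.5)*7)],True,col,1)
cv2.imwrite('pics/crop1.png',cr)
E
```

```text
plate px ((338.3461608886719, 209.2692108154297), (80.79983520507812, 33.731971740722656), 11.309932708740234) 
 [[ 0.5097  0.07    0.012 ]
 [ 0.6167  0.0473  0.012 ]
 [ 0.561  -0.2083  0.012 ]
 [ 0.4547 -0.1845  0.012 ]]
sides [0.2604 0.1094 0.2616 0.109 ] centre [ 0.5355 -0.0689  0.012 ]
light ((353.0191955566406, 210.9038543701172), (19.611610412597656, 10.786385536193848), 11.309932708740234) [[ 0.5174 -0.0806  0.048 ]
 [ 0.5508 -0.0879  0.048 ]
 [ 0.5376 -0.1484  0.048 ]
 [ 0.5043 -0.141   0.048 ]] [0.0618 0.0341 0.0619 0.0341] [ 0.5275 -0.1145  0.048 ]
```

View pics/crop1.png

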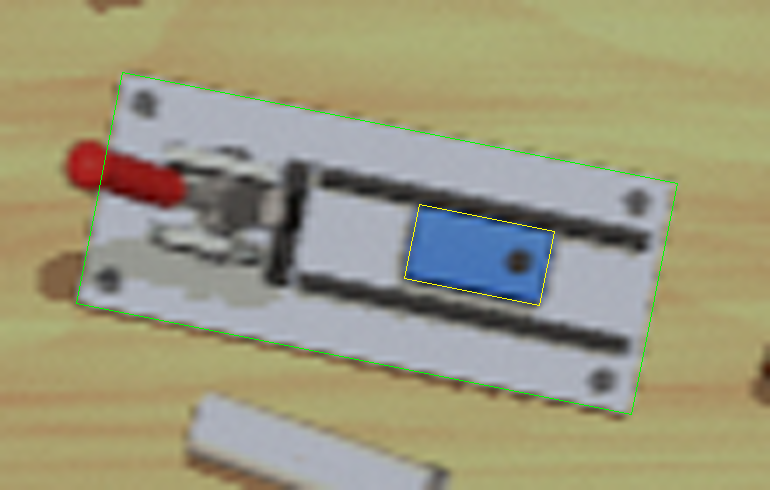

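Crop: the boxes fit the plate (260x109 mm) and the light (62x34 mm, between the rails). The lever is at left. This is the right part, about 49 mm short of home.

```bash
cat > g.py <<'E'
from m import *
from scipy.spatial.transform import Rotation as R
YAW=np.radians(77.75); O=np.array([.5429,-.0347,0]); U=np.array([np.cos(YAW),np.sin(YAW),0]); N=np.array([-U[1],U[0],0])
def jig(x,y,z): return O+x*U+y*N+np.array([0,0,z])
def tojig(p): d=np.asarray(p)-O; return np.array([d@U,d@N,d[2]])
def go(p):
    s=status.read_state(); M=R.from_rotvec(s['orientation']).as_matrix()
    print('shift',(M.T@(p-s['tool_pos'])).round(4),'tilt z',M[:,2].round(4),'turn',np.degrees((np.arctan2(M[1,0],M[0,0])-YAW)).round(2))
    print('jig tcp',tojig(s['tool_pos']).round(4),'F',s['force'].round(2),'t',s['t'].round(2),'open',s['opening'])
E
python3 - <<'E'
from g import *
go(jig(-.145,0,.23))
c=cam('side')
for n,lo,hi,b in(('light',(100,110,40),(128,255,255),(315,220,350,260)),):
    k,m=blob(c,lo,hi,b); print(n,cv2.boundingRect(k))
print('light top pred',[proj(c,jig(a,b,.048)).round(1) for a in(-.113,-.049) for b in(-.017,.017)])
k,m=blob(c,(0,130,80),(8,255,255),(295,155,330,195)); print(k[:,0,1].min(),k[:,0,0][k[:,0,1]==k[:,0,1].min()],'ball pred',proj(c,jig(.091,0,.145)))
E
```

```text
shift [-0.5377 -0.5342  0.0055] tilt z [-7.0e-04 -1.2e-03 -1.0e+00] turn 76.31Traceback (most recent call last):
  File "<stdin>", line 2, in <module>
  File "g.py", line 9, in go
    print('jig tcp',tojig(s['tool_pos']).round(4),'F',s['force'].round(2),'t',s['t'].round(2),'open',s['opening'])
                                                                              ^^^^^^^^^^^^
AttributeError: 'float' object has no attribute 'round'
```

```bash
sed -i "s/s\['t'\].round(2)/round(s['t'],2)/" g.py
python3 - <<'E'
from g import *
c=cam('side')
k,m=blob(c,(100,110,40),(128,255,255),(315,220,350,260)); print('light box',cv2.boundingRect(k))
print('light top pred',[proj(c,jig(a,b,.048)).round(1) for a in(-.113,-.049) for b in(-.017,.017)])
k,m=blob(c,(0,130,80),(8,255,255),(295,155,330,195)); k=k[:,0]; print('ball top',k[k[:,1]==k[:,1].min()],'ball pred',proj(c,jig(.091,0,.145)))
E
```

```text
light box (322, 226, 20, 28)
light top pred [array([340. , 242.1]), array([327., 245.]), array([332.1, 224.9]), array([319.4, 227.6])]
ball top [[309 162]
 [312 162]
 [311 162]
 [310 162]] ball pred [310.01626489 164.61018827]
```

Call:
servo_tool --plan "-0.03 -0.03 0 7; -0.06 -0.06 0 14; -0.09 -0.09 0 21; -0.12 -0.12 0 28; -0.15 -0.15 0 35; -0.18 -0.18 0 42; -0.21 -0.21 0 49; -0.24 -0.24 0 56; -0.27 -0.27 0 63; -0.3 -0.3 0 70; -0.33 -0.33 0 76.3; -0.36 -0.36 0 76.3" --grip 1 --grip_force 20

```text
t: 1.2
tool_pos: [0.4258, 0.0649, 0.2358]
orientation: [2.452, 1.963, 0.001]
force: [1.4, 0.0, -0.1]
opening: 0.0177
gripper_force: 0.0
```

```bash
python3 -c "
from g import *
go(jig(-.145,0,.23))"
```

```text
shift [-0.2166  0.1371  0.0059] tilt z [ 8.e-04  1.e-04 -1.e+00] turn -0.41
jig tcp [0.0725 0.1355 0.2358] F [ 1.39  0.   -0.13] t 1.2 open 0.01769514087403721
```

Call:
servo_tool --plan "-0.025 0.016 0 0; -0.05 0.032 0 0; -0.075 0.048 0 0; -0.1 0.064 0 0; -0.125 0.08 0 0; -0.15 0.096 0 0; -0.175 0.112 0 0; -0.2 0.128 0 0; -0.215 0.136 0 0; -0.215 0.136 0 0; -0.215 0.136 0 0"

```text
t: 2.12
tool_pos: [0.5128, -0.1725, 0.2351]
orientation: [-2.446, -1.969, 0.001]
force: [0.7, 1.2, 0.7]
opening: 0.0006
gripper_force: 0.0
```

```bash
python3 -c "
from g import *
go(jig(-.145,0,.0445))"
```

```text
shift [-0.004   0.0004  0.1906] tilt z [-1.e-03  7.e-04 -1.e+00] turn -0.09
jig tcp [-1.410e-01  2.000e-04  2.351e-01] F [0.7  1.17 0.67] t 2.12 open 0.000552596289364675
```

Call:
servo_tool --plan "-0.002 0 0.02 0; -0.004 0 0.045 0; -0.004 0 0.07 0; -0.004 0 0.095 0; -0.004 0 0.12 0; -0.004 0 0.14 0; -0.004 0 0.155 0; -0.004 0 0.17 0; -0.004 0 0.18 0; -0.004 0 0.185 0; -0.004 0 0.185 0; -0.004 0 0.185 0"

```text
t: 3.12
tool_pos: [0.5125, -0.1756, 0.0512]
orientation: [2.445, 1.972, 0.0]
force: [0.4, -0.4, 0.6]
opening: 0.0003
gripper_force: 0.0
```

Run:
```python
from g import *
go(jig(-.0715,0,.0445))
c=cam('side'); cv2.imwrite('pics/s2.png',cv2.resize(c['image'][150:290,250:420],None,fx=4,fy=4,interpolation=cv2.INTER_CUBIC))
```

```text
shift [ 0.0727 -0.0001  0.0067] tilt z [ 4.e-04 -1.e-04 -1.e+00] turn 0.03
jig tcp [-0.1442 -0.0002  0.0512] F [ 0.43 -0.38  0.62] t 3.12 open 0.00027234230877795033
```

View pics/s2.png

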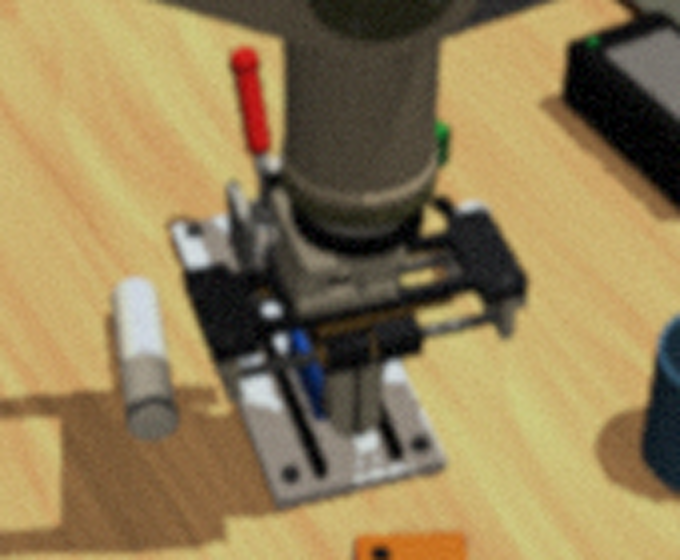

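The closed fingers stand behind the lens end, centred over the channel; the blue light is just visible at crop (310,375). I'll lower the last few mm and push.

Call:
servo_tool --plan "0 0 0.0065 0; 0.006 0 0.0065 0; 0.012 0 0.0065 0; 0.018 0 0.0065 0; 0.023 0 0.0065 0; 0.028 0 0.0065 0; 0.033 0 0.0065 0; 0.038 0 0.0065 0; 0.043 0 0.0065 0; 0.048 0 0.0065 0; 0.053 0 0.0065 0; 0.058 0 0.0065 0"

```text
t: 4.17
tool_pos: [0.5247, -0.1189, 0.0443]
orientation: [2.445, 1.972, 0.0]
force: [-0.5, -1.3, 2.0]
opening: 0.0003
gripper_force: 0.9
```

```bash
python3 -c "
from g import *
go(jig(-.0715,0,.0445))"
```

```text
shift [ 0.0146 -0.0001 -0.0002] tilt z [ 2.e-04 -2.e-04 -1.e+00] turn 0.0
jig tcp [-0.0861 -0.0001  0.0443] F [-0.49 -1.35  2.01] t 4.17 open 0.0002874956787711695
```

Call:
servo_tool --plan "0.002 0 0 0; 0.004 0 0 0; 0.006 0 0 0; 0.008 0 0 0; 0.01 0 0 0; 0.011 0 0 0; 0.012 0 0 0; 0.012 0 0 0"

```text
t: 4.83
tool_pos: [0.5268, -0.1083, 0.0441]
orientation: [2.445, 1.971, -0.002]
force: [-1.6, -5.7, 1.5]
opening: 0.0006
gripper_force: 2.8
```

```bash
python3 -c "
from g import *
go(jig(-.0715,0,.0445))"
```

```text
shift [ 0.0038  0.0001 -0.0004] tilt z [-4.0e-04 -1.4e-03 -1.0e+00] turn 0.0
jig tcp [-0.0753  0.0001  0.0441] F [-1.61 -5.73  1.51] t 4.83 open 0.0005739859944817853
```

Call:
servo_tool --plan "0.001 0 0 0; 0.002 0 0 0; 0.002 0 0 0; 0.002 0 0 0"

```text
t: 5.17
tool_pos: [0.5269, -0.1081, 0.0443]
orientation: [2.444, 1.97, -0.005]
force: [-4.3, -13.8, 2.4]
opening: 0.0001
gripper_force: 7.2
```

Call:
servo_tool --plan "0.001 0 0 0; 0.002 0 0 0; 0.002 0 0 0; 0.002 0 0 0"

```text
t: 5.5
tool_pos: [0.527, -0.108, 0.0445]
orientation: [2.443, 1.968, -0.009]
force: [-7.2, -22.3, 4.1]
opening: 0.0007
gripper_force: 11.6
```

The push has stalled hard, so it is against something. I'll back off, rise and check from above.

Call:
servo_tool --plan "-0.006 0 0 0; -0.014 0 0 0; -0.024 0 0 0; -0.034 0 0 0; -0.04 0 -0.02 0; -0.04 0 -0.05 0; -0.04 0 -0.08 0; -0.04 0 -0.11 0; -0.04 0 -0.14 0; -0.04 0 -0.17 0; -0.04 0 -0.19 0; -0.04 0 -0.19 0"

```text
t: 6.5
tool_pos: [0.5217, -0.144, 0.2401]
orientation: [2.44, 1.967, 0.007]
force: [0.5, 0.1, 0.2]
opening: 0.0007
gripper_force: 0.0
```

Call:
servo_tool --plan "-0.03 0 0 0; -0.06 0 0 0; -0.09 0 0 0; -0.12 0 0 0; -0.15 0 0 0; -0.15 0 0 0; -0.15 0 0 0"

```text
t: 7.08
tool_pos: [0.4866, -0.2906, 0.2329]
orientation: [-2.447, -1.967, 0.0]
force: [-0.0, -0.1, 0.3]
opening: 0.0004
gripper_force: 0.0
```

Run:
```python
from g import *
go(jig(.135,0,.235))
c=cam('top'); s=cam('side')
k,m=blob(c,(100,110,60),(125,255,255),(315,190,375,225)); r=cv2.minAreaRect(k)
Q=np.array([plane(c,*p,.048) for p in cv2.boxPoints(r)]); print('light',np.array([tojig(q) for q in Q]).round(4),tojig(Q.mean(0)).round(4))
a=cv2.resize(c['image'][175:245,285:395],None,fx=5,fy=5,interpolation=cv2.INTER_CUBIC)
b=cv2.resize(s['image'][180:280,260:390],(550,423),interpolation=cv2.INTER_CUBIC)
cv2.imwrite('pics/chk.png',cv2.resize(np.vstack([a,b[:240]]),None,fx=1,fy=1))
```

```text
shift [ 3.97e-01 -3.00e-04 -1.70e-03] tilt z [-0.0012  0.0012 -1.    ] turn -0.16
jig tcp [-0.262   0.0008  0.2329] F [-0.02 -0.07  0.27] t 7.08 open 0.0004091410513501138
light [[ 0.0011  0.0152  0.048 ]
 [ 0.0011 -0.019   0.048 ]
 [-0.0627 -0.019   0.048 ]
 [-0.0626  0.0152  0.048 ]] [-0.0308 -0.0019  0.048 ]
```

View pics/chk.png

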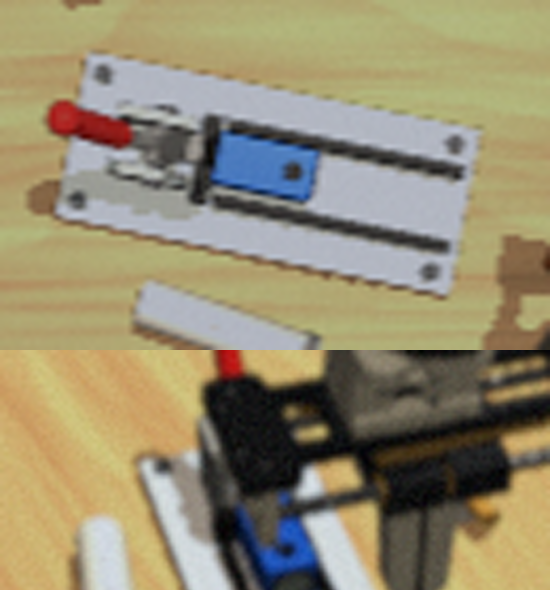

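The light's centre reads jig x -31 mm, flush against the stop with no gap at crop (210,160), so it is home. The wrist force also stalled there. Next I'll cross above the lever to its far side.

Call:
servo_tool --plan "0.035 0 0 0; 0.07 0 0 0; 0.105 0 0 0; 0.14 0 0 0; 0.175 0 0 0; 0.21 0 0 0; 0.245 0 0 0; 0.28 0 0 0; 0.315 0 0 0; 0.35 0 0 0; 0.385 0 0 0; 0.4 0 0 0"

```text
t: 8.18
tool_pos: [0.5719, 0.1071, 0.234]
orientation: [-2.44, -1.977, -0.002]
force: [0.4, 0.8, 0.7]
opening: 0.0005
gripper_force: 0.0
```

Call:
servo_tool --plan "0 0 0 0; 0 0 0 0; 0 0 0 0"

```text
t: 8.43
tool_pos: [0.572, 0.1013, 0.2339]
orientation: [2.445, 1.973, -0.001]
force: [0.0, -0.4, -0.2]
opening: 0.0005
gripper_force: 0.0
```

```bash
python3 -c "
from g import *
go(jig(.138,0,.147))"
```

```text
shift [-0.001   0.0004  0.0869] tilt z [-5.e-04 -6.e-04 -1.e+00] turn 0.05
jig tcp [0.1391 0.0004 0.2339] F [ 0.05 -0.43 -0.24] t 8.43 open 0.0005057904171470776
```

Call:
servo_tool --plan "0 0 0.02 0; 0 0 0.04 0; 0 0 0.06 0; 0 0 0.075 0; 0 0 0.085 0; 0 0 0.087 0; 0 0 0.087 0; 0 0 0.087 0"

```text
t: 9.1
tool_pos: [0.573, 0.1012, 0.1482]
orientation: [2.446, 1.971, 0.002]
force: [-0.3, -0.1, 0.2]
opening: 0.0005
gripper_force: 0.0
```

Call:
servo_tool --plan "-0.008 0 0 0; -0.016 0 0 0; -0.022 0 0 0; -0.028 0 0 0; -0.034 0 0 0; -0.04 0 0 0; -0.046 0 0 0; -0.052 0 0 0; -0.058 0 0 0; -0.064 0 0 0; -0.064 0 0 0"

```text
t: 10.02
tool_pos: [0.5594, 0.0384, 0.1482]
orientation: [2.445, 1.971, 0.003]
force: [1.8, 2.4, 2.6]
opening: 0.0001
gripper_force: 1.6
```

Run:
```python
from g import *
go(jig(.035,0,.147))
c=cam('side'); cv2.imwrite('pics/s4.png',cv2.resize(c['image'][120:280,240:400],None,fx=3.5,fy=3.5,interpolation=cv2.INTER_CUBIC))
```

```text
shift [-0.04   -0.0006  0.0011] tilt z [ 2.1e-03  3.0e-04 -1.0e+00] turn -0.02
jig tcp [ 0.075  -0.0006  0.1482] F [1.8  2.44 2.63] t 10.02 open 0.0001425729104469425
```

View pics/s4.png

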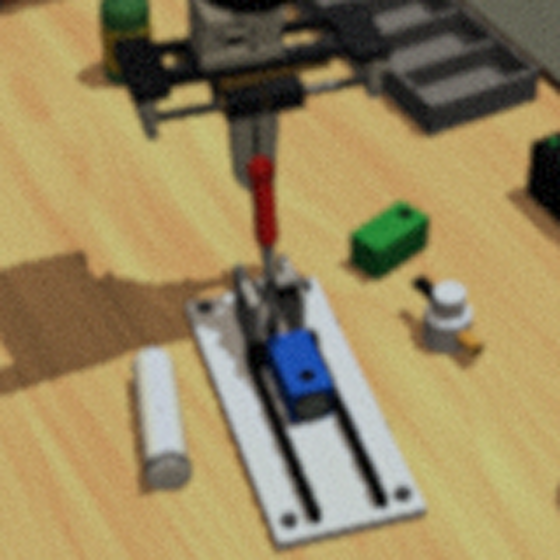

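The fingers bear squarely on the red ball (crop 260,165) and the lever is moving. I'll keep pushing past centre.

Call:
servo_tool --plan "-0.006 0 0 0; -0.012 0 0 0; -0.018 0 0 0; -0.024 0 0 0; -0.03 0 0 0; -0.036 0 0 0; -0.042 0 0 0; -0.048 0 0 0; -0.054 0 0 0; -0.054 0 0 0; -0.054 0 0 0"

```text
t: 10.98
tool_pos: [0.5474, -0.014, 0.1472]
orientation: [-2.446, -1.971, -0.0]
force: [0.3, 0.6, -0.1]
opening: 0.0008
gripper_force: 0.0
```

Call:
servo_tool --plan "0.01 0 0 0; 0.03 0 -0.01 0; 0.06 0 -0.03 0; 0.09 0 -0.06 0; 0.12 0 -0.09 0; 0.14 0 -0.09 0; 0.16 0 -0.09 0; 0.16 0 -0.09 0"

```text
t: 11.65
tool_pos: [0.5818, 0.1474, 0.238]
orientation: [-2.442, -1.976, -0.004]
force: [0.4, 0.3, -0.1]
opening: 0.0007
gripper_force: 0.0
```

Run:
```python
from g import *
go(jig(.15,0,.235))
c=cam('top'); s=cam('side')
print('closed ball pred',proj(c,jig(-.021,0,.145)),proj(s,jig(-.021,0,.145)))
a=cv2.resize(c['image'][175:245,285:395],None,fx=5,fy=5,interpolation=cv2.INTER_CUBIC)
b=cv2.resize(s['image'][170:280,260:400],(550,432),interpolation=cv2.INTER_CUBIC)
v=np.vstack([a,b])
cv2.imwrite('pics/fin.png',cv2.resize(v,None,fx=.75,fy=.75,interpolation=cv2.INTER_AREA))
```

```text
shift [-0.0363  0.0005  0.0029] tilt z [ 0.0017  0.0019 -1.    ] turn 0.22
jig tcp [0.1862 0.0007 0.238 ] F [ 0.4   0.29 -0.11] t 11.65 open 0.000684634046742797
closed ball pred [334.60835284 205.87256751] [322.47258706 190.65360738]
```

View pics/fin.png

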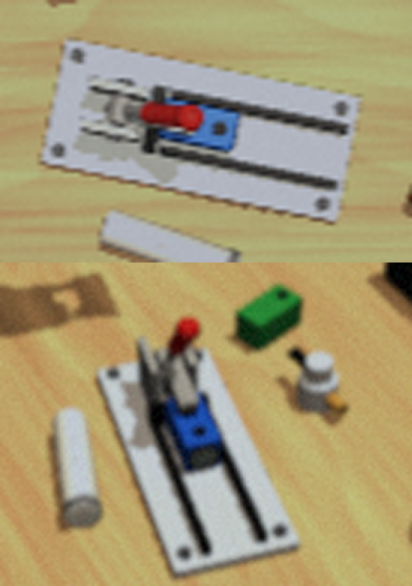

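The ball reads top pixel (336,206) against a predicted closed position of (335,206). The arm lies on the light, which is still at the stop, and the hand is clear.

```bash
python3 -c "
from h import *
print(robot.close_job())"
```

```text
the job is handed in; nothing more can be done
None
```

The light is fully home against the stop, the toggle lever has snapped closed with its pad holding the light down, the hand is clear, and the job was handed in at about 12 s.

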